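# Clamp a lino block in the registration jig

## Task

With the fingertips, push the lino printing block along its guides until it is fully home against the end stop. Then push the toggle clamp's handle over past its dead point until it snaps into lock and its rubber foot presses on the block. Only push: do not lift the block, and leave the jar, the tin and the roller where they are.

Things in the scene. Friction and masses are not known exactly. Their poses are not given: they have to be found in the camera images.
- jig: Fixed plywood jig 170 (x) x 400 (y) x 18 mm, origin at the centre of its underside, on the table, z up. On its top two wooden guide rails 8 mm high, 18 mm wide run along y from -175 to +50 mm, inner faces at x = +-38 mm. Lies across the robot's front, clamp end (+y) to the robot's left, turned up to 0.45 rad. Lengths said to be 'in the jig' are in this frame.
- stop (a point): Middle of the end stop's face towards the block, at x 0, y 50, z 25 mm in the jig. The stop is a wooden bar 112 mm long (x), 18 mm thick, 14 mm high on the jig's top. Behind it, at y 79 to 147, x within 28 mm of 0, stands the steel toggle clamp (cheeks up to z 76 mm).
- block: Loose wood block with a grey lino face carved with a pale leaf: 70 (x) x 120 (y) x 25 mm high, 0.14 to 0.28 kg, origin at the centre of its underside. Lies on the jig's top between the rails (3 mm play each side), its y along the jig's y, 45 to 90 mm short of the stop. Slides to +y with 1 to 2 N. Home: its +y end face touches the stop, origin at y -10 mm in the jig.
- clamp_handle (a joint): Handle angle, rad. 0: open, leaning 24 deg back from upright to the jig's +y. Grows as its end is pushed over to the jig's -y, towards the block. Dead point at about 0.45 (upright); short of it a spring throws it back to 0, past it the spring snaps it to its stop at 0.95: locked, leaning 30 deg towards the block, where it stays. Needs about 3 to 7 N at the end.
- handle_pivot (a point): Middle of the handle's pivot, a level axis along the jig's x, at x 0, y 110, z 58 mm in the jig. A steel clamping arm, 100 mm long, is one piece with the handle: open it stands up at 54 deg towards the block, its end under z 155 mm and at y > 30 mm in the jig; locked it lies level at z 66 mm over the stop and the block's end.
- handle_end (a point): Centre of the handle's free end, 100 mm from the pivot. The last 60 mm is a straight black grip 26 mm wide (jig's x), 16 mm thick. In the jig, open: y 151, z 149 mm; upright: y 110, z 158; locked: y 59, z 144. Nothing else of the jig stands behind it (+y), so it can be pushed level from there with the fingertips at about z 120 mm.
- clamp_pad: Sprung rubber foot, 18 mm across, under the end of the clamping arm. Locked, it presses with about 3 N on the top of a block that is home, at x 0, y 25 mm in the jig. Origin on the foot's axis, inside the arm, 26 mm above the foot's lower face.
- jar: Loose glass jar with a steel lid, 64 mm across, 95 mm high; bystander beside the jig. Origin at the centre of its underside.
- tin: Loose flat ink tin, 79 mm across, 45 mm high; bystander beside the jig. Origin at the centre of its underside.
- roller: Loose ink roller, lying: 34 mm thick, 98 mm wide, black handle, 155 mm long overall; bystander beside the jig. Origin under its middle.
Things that resemble listed ones, but are neither listed nor needed, are in the scene too. Leave any blue or orange look-alike of the block alone.

How it is judged:
On the way, in this order (a step that is already met when the one before it is completed fails the run):
1. the block is home against the end stop while the clamp is still open (y of block in the frame of jig above -0.0135 m and angle between the y axis of block and the y axis of jig, either way round below 0.04 rad and value of joint clamp_handle below 0.25 rad), for 0.2 s.
2. the clamp handle is past its dead point and locked (value of joint clamp_handle above 0.88 rad), for 0.2 s.
At the end, for the whole second after the job is handed in: The clamp handle is locked (joint above 0.88 rad), the block lies flat in the guides within 3.5 mm of touching the end stop and square to it within 0.04 rad, at rest, and the clamp's rubber foot presses on it with more than 1.5 N (value of joint clamp_handle above 0.88 rad and y of block in the frame of jig between -0.0135 and -0.006 m and angle between the y axis of block and the y axis of jig, either way round below 0.04 rad and height (world z) of block below 0.021 m and angle between block's own z axis and vertical below 0.04 rad and contact force between clamp_pad and block above 1.5 N and linear speed of block below 0.01 m/s).
It fails at once if the block is lifted or tipped (height (world z) of block above 0.026 m or angle between block's own z axis and vertical above 0.15 rad).
It fails at once if the jar, the tin or the roller is moved more than 20 mm or lifted (distance of any of jar, tin, roller from where it was at the start of the episode above 0.02 m).
It also fails if it takes over 45 s, if anything falls off the work surface, if the arm or the gripper's body presses on something with over 40 N, if the wrist force passes 120 N, or if a joint passes its speed limit or range.

## Robot

A 6-joint arm with a two-finger parallel gripper is mounted at the origin on the work surface. World frame = base frame: x ahead of the robot, y to its left, z up, the work surface at z = 0. Lengths are in m, angles in rad, forces in N, time in s.
With the tool pointing down it reaches from about 0.35 to 0.775 m from the base axis. Payload 7.3 kg.
Tool frame: the origin (TCP) lies at the very end of the fingers, on their centre line; the grasp point (between the pads) lies 19 mm behind it; z points along the fingers, y is the direction in which the jaws open and shut (so a half turn about z gives the same grasp; the last joint's range is limited). The gripper opens to 92 mm and grips with 3 to 60 N. Pads are 19 mm wide; open, the fingers measure 130 mm over their backs; the gripper's body (75 mm by 190 mm) begins 47 mm behind the grasp point.
Start: joints at [1.174, 0.342, 1.524, -0, 1.275, -0.146], TCP at [0.13, 0.509, 0.227] pointing down, gripper open.
Joint ranges: [-2.53, 2.53], [-0.77, 2.02], [0.04, 2.7], [-1, 4.14], [0.28, 2.66], [-3.11, 3.11]. Speed limits (rad/s): [2.57, 2.57, 3.14, 3.14, 3.14, 3.14].

## Interface

Orientations are given as [roll, pitch, yaw] about the fixed x, y, z axes, in that order (R = Rz(yaw) Ry(pitch) Rx(roll)).
In Python, from cell import observe, read_camera, camera_info, hand_in gives the robot as it stands.
- The arm moves only by the tool jog_arm, never from a script. Its argument "rows" is one flat list of numbers, 5 for each row, row after row: the finger opening in mm, from 0 to 91.8, then the shift along the tool's x, y, z in mm, then the turn about the tool's z in degrees. In form: [gripper, tx, ty, tz, roll, gripper, tx, ty, tz, roll, ...]. A call has 1 to 20 rows; each row shifts and turns the commanded pose from where the row before left it, along the tool's axes as they then stand; what a row does not reach is not made up. A row lasts 1/10 s, in which the tool goes at most 50 mm and 8.59 degrees, less where a joint would pass 70% of its speed; a pose out of reach is approached as far as the arm can. A call with a gripper value outside its range is refused whole. The fingers move at their own pace and stop on an object; "grip_force" is the grip in N (left out, the last holds). Time passes only in rows, so rows that do not move let the fingers close. It gives the time, the measured TCP pose, the force and the opening at its end, in the units of the state.
- observe(): the state, without advancing time (a new reading comes with each control period).
- read_camera(name): name is "scene" or "side" or "wrist"; returns (picture, depth): 480x640x3 uint8, red, green, blue; 480x640 float32, m along the optical axis (not along the pixel's ray), 0 where there is no reading.
- camera_info(name): a dict with "fx", "fy", "cx", "cy" (pixels), "distortion" ([k1, k2, p1, p2, k3] as OpenCV has them; the pictures are not rectified), "extrinsics" (4x4, takes a point from camera to world coordinates); the wrist camera has in their place "tool_from_camera" (4x4, takes a point from camera to tool coordinates, whose origin is the TCP and whose axes are the flange's). Camera axes: x right, y up, looking along -z (the intrinsics and any distortion apply to the point x, -y, -z); pixel columns grow to the right and rows downward; lengths in m; the calibration is good to about 2 mm. A picture is of the moment at which its call begins: read the wrist's pose just before it. camera_info takes no time and is no camera call.
- hand_in(): hands the job in, once; it reports no verdict.
The state is a dict: "time": time; "qpos": joint angles; "qvel": joint speeds; "joint_efforts": joint torques, N m; "tool_pos": TCP position; "tool_rot": TCP orientation; "contact_force": force on the tool from outside, world axes, zero at the start; "torque": the same for the moment, N m; "opening": finger opening in m.
Only numpy, scipy, OpenCV 4.12 (cv2) and the standard library are available. Lean on these libraries where they do the work, as an engineer would, in place of code of your own. Each camera call takes 0.05 s, during which the arm holds its last target. There are 200 camera calls.

## Working session

There is one attempt and no reset: what is moved stays moved. The work goes in short steps, Python scripts to look and compute and a tool call to move; the robot and the scene stay as the last step left them, time stands still between calls to the robot, and variables do not carry over. Pictures are saved under pics/ and viewed, about 8 in all and at most 12, crops included, and the job is handed in when it is done.

Besides the shell and the picture viewer there is one more tool, called after "Call:" as name(argument=value, ...), one argument or row to a line, values as JSON. jog_arm: Moves the arm, as the interface text tells. Its arguments: {"type":"object","properties":{"rows":{"type":"array","items":{"type":"number"}},"grip_force":{"type":"number"}},"required":["rows"]}

```bash
mkdir -p pics; ls; cat > h.py <<'E'
import numpy as np, cv2
from cell import observe, read_camera, camera_info, hand_in
from scipy.spatial.transform import Rotation as R
def ext(n,s=None):
    i=camera_info(n)
    if n!='wrist': return np.array(i['extrinsics'])
    T=np.eye(4);T[:3,:3]=R.from_euler('xyz',s['tool_rot']).as_matrix();T[:3,3]=s['tool_pos']
    return T@np.array(i['tool_from_camera'])
def und(n,px):
    i=camera_info(n);K=np.array([[i['fx'],0,i['cx']],[0,i['fy'],i['cy']],[0,0,1]])
    return cv2.undistortPoints(np.array(px,float).reshape(-1,1,2),K,np.array(i['distortion'],float))[:,0]
def plane(n,px,z,T):
    u=und(n,px);d=np.c_[u[:,0],-u[:,1],-np.ones(len(u))]@T[:3,:3].T
    return T[:3,3]+d*((z-T[2,3])/d[:,2])[:,None]
def deep(n,px,D,T):
    u=und(n,px);z=np.array([D[int(round(y)),int(round(x))] for x,y in px])
    return (np.c_[u[:,0],-u[:,1],-np.ones(len(u))]*z[:,None])@T[:3,:3].T+T[:3,3]
def save(n,f):
    s=observe();im,D=read_camera(n);cv2.imwrite('pics/'+f,im[...,::-1]);np.savez('pics/'+f[:-4],im=im,D=D,T=ext(n,s));return s,im,D
E
python3 - <<'E'
from h import *
print(observe())
for n in('scene','side','wrist'): save(n,n+'0.png');print(n,ext(n,observe()).round(3).tolist())
E
```

```text
pics
{'time': 0.0, 'qpos': array([ 1.17399300e+00,  3.42754186e-01,  1.52498877e+00, -3.01961131e-07,
        1.27538615e+00, -1.45991172e-01]), 'qvel': array([ 0.00076686,  0.00152754,  0.00200925, -0.00049405, -0.00043476,
        0.00025906]), 'joint_efforts': array([ 6.18354879e-04, -4.31246138e+01, -2.44215792e+01,  7.17390398e-02,
        5.62206935e-02, -1.13790604e-04]), 'tool_pos': array([0.13012173, 0.50821616, 0.22603848]), 'tool_rot': array([-3.14007249e+00, -2.23228055e-04,  2.89078042e+00]), 'contact_force': array([ 0.00820255,  0.18399549, -0.31977165]), 'torque': array([ 0.00582411,  0.00589788, -0.00688858]), 'opening': 0.09159017191153919}
scene [[0.393, -0.679, 0.62, 1.254], [0.92, 0.29, -0.265, -0.372], [-0.0, 0.674, 0.739, 0.98], [0.0, 0.0, 0.0, 1.0]]
side [[0.979, 0.138, -0.148, 0.36], [-0.202, 0.696, -0.688, -0.754], [0.009, 0.704, 0.71, 0.828], [0.0, 0.0, 0.0, 1.0]]
wrist [[0.247, -0.925, -0.289, 0.051], [0.969, 0.235, 0.076, 0.528], [-0.002, -0.298, 0.954, 0.385], [0.0, 0.0, 0.0, 1.0]]
```

View pics/scene0.png

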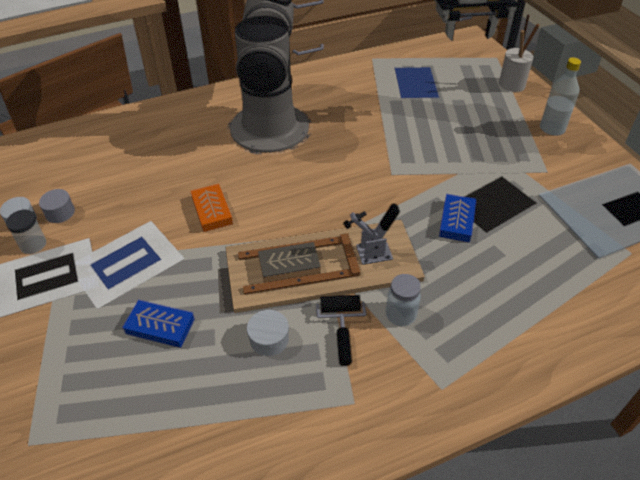

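View pics/side0.png

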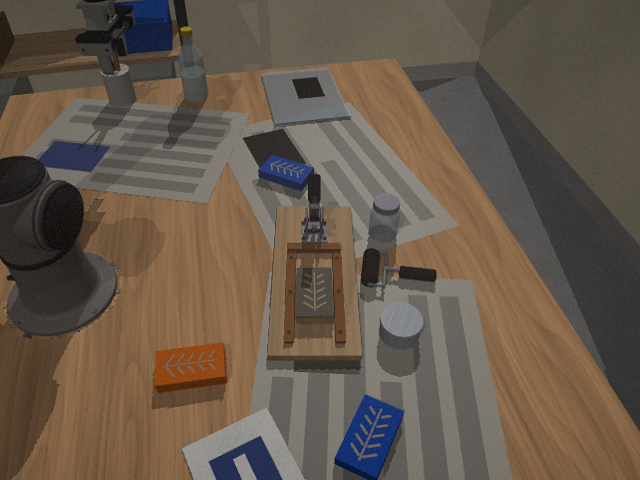

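Scene picture: the jig spans about (226..422, 222..305). Candidates for the block are the grey one between the rails (288,262), the orange one (211,207), and the blue ones (160,323) and (458,217). Only the grey one has a grey lino face and lies between the guides. In the side view it is at (315,292), with the clamp handle at (314,187). Next, an enlarged crop to confirm this and pick the jig's features.

```bash
python3 - <<'E'
from h import *
a=cv2.imread('pics/side0.png')[165:365,255:375];b=cv2.imread('pics/scene0.png')[195:310,215:430]
M=np.zeros((600,800,3),np.uint8)
M[:600,:360]=cv2.resize(a,None,fx=3,fy=3,interpolation=cv2.INTER_CUBIC)
M[:230,365:795]=cv2.resize(b,None,fx=2,fy=2,interpolation=cv2.INTER_CUBIC)
cv2.imwrite('pics/m.png',M)
E
```

```text
(no output)
```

View pics/m.png

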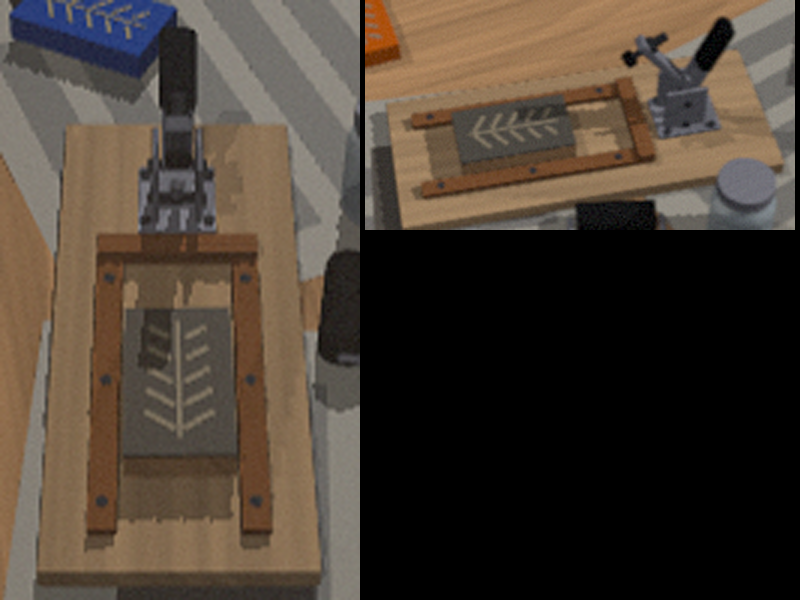

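The crop confirms the grey leaf block between the brown rails. Jig top corners in the side picture are (277,207), (351,207), (362,356) and (268,356). Block top corners are near (296,268), (332,268), (334,317) and (296,317).

```bash
cat > j.py <<'E'
from h import *
def fit(mod,w):
    # planar rigid fit: mod (jig xy) -> world xy
    mc,wc=mod.mean(0),w.mean(0);a=mod-mc;b=w-wc
    th=np.arctan2((a[:,0]*b[:,1]-a[:,1]*b[:,0]).sum(),(a*b).sum())
    Q=np.array([[np.cos(th),-np.sin(th)],[np.sin(th),np.cos(th)]]);t=wc-Q@mc
    return th,Q,t,np.linalg.norm(mod@Q.T+t-w,axis=1)
E
python3 - <<'E'
from j import *
c=lambda p:[[255+x/3,165+y/3] for x,y in p]
T=ext('side')
J=plane('side',c([(65,125),(287,125),(320,572),(40,572)]),.018,T)[:,:2]
B=plane('side',c([(124,308),(230,308),(237,456),(122,456)]),.043,T)[:,:2]
sc=lambda p:[[215+(x-365)/2,195+y/2] for x,y in p]
Ts=ext('scene')
J2=plane('scene',sc([(735,52),(780,163),(404,228),(388,102)]),.018,Ts)[:,:2]
B2=plane('scene',sc([(567,95),(576,143),(463,162),(454,110)]),.043,Ts)[:,:2]
print(J,J2,B,B2)
m=np.array([[-85,200],[85,200],[85,-200],[-85,-200]])/1e3
for j,b in((J,B),(J2,B2)):
    th,Q,t,r=fit(m,j);print(th,t,r)
    print('block in jig',((b-t)@Q).round(4).tolist(),((b-t)@Q).mean(0))
E
```

```text
[[ 0.46197028  0.14929291]
 [ 0.62918672  0.11644624]
 [ 0.55003126 -0.27234668]
 [ 0.38732761 -0.23968144]] [[ 0.46691634  0.15027912]
 [ 0.62774746  0.11770767]
 [ 0.55305968 -0.26751025]
 [ 0.3853082  -0.23333507]] [[ 0.46967714 -0.06574122]
 [ 0.53859505 -0.07941791]
 [ 0.51588093 -0.19782349]
 [ 0.44710705 -0.18408062]] [[ 0.4733545  -0.05819191]
 [ 0.53817262 -0.07515415]
 [ 0.51621548 -0.19033139]
 [ 0.44616099 -0.17593342]]
-0.1953459601116517 [ 0.50712897 -0.06157224] [0.00192474 0.00168504 0.00253854 0.0028804 ]
block in jig [[-0.0359, -0.0114], [0.0343, -0.0114], [0.035, -0.132], [-0.0351, -0.1318]] [-0.0004167  -0.07163694]
-0.2005341821025854 [ 0.50825792 -0.05821463] [0.00490935 0.00481042 0.00386869 0.00394459]
block in jig [[-0.0342, -0.0069], [0.0327, -0.0106], [0.0341, -0.1279], [-0.0374, -0.1277]] [-0.00120201 -0.06829615]
```

Call:
jog_arm(
  rows=[0, 0, 0, 0, 8.5, 0, 0, 0, 0, 8.5, 0, 0, 0, 0, 8.5, 0, 0, 0, 0, 8.5, 0, 0, 0, 0, 8.5, 0, 0, 0, 0, 8.5, 0, 0, 0, 0, 8.5, 0, 0, 0, 0, 8.5, 0, 0, 0, 0, 8.5, 0, 0, 0, 0, 8.5, 0, 0, 0, 0, 1.9, 0, 0, 0, 0, 0],
)

```text
time: 1.35
tool_pos: [0.1302, 0.5084, 0.2265]
tool_rot: [-3.141, 0.001, 1.374]
contact_force: [-0.7, 0.2, -0.2]
opening: 0.002
```

Call:
jog_arm(
  rows=[0, -10, 40, 0, 0, 0, -10, 40, 0, 0, 0, -10, 40, 0, 0, 0, -10, 40, 0, 0, 0, -15, 40, 0, 0, 0, -15, 40, 0, 0, 0, -20, 40, 0, 0, 0, -20, 40, 0, 0, 0, -40, 25, 0, 0, 0, -40, 25, 0, 0, 0, -40, 25, 0, 0, 0, -40, 20, 0, 0, 0, -40, 20, 0, 0, 0, -40, 20, 0, 0, 0, -40, 15, 0, 0, 0, -40, 15, 0, 0, 0, -40, 0, 0, 0, 0, -40, 0, 0, 0, 0, -40, 0, 0, 0, 0, 0, 0, 0, 0],
)

```text
time: 3.35
tool_pos: [0.4976, -0.1297, 0.2265]
tool_rot: [-3.141, 0.001, 1.371]
contact_force: [-0.0, 0.2, 0.1]
opening: 0.0003
```

Call:
jog_arm(
  rows=[0, -40, -1, 0, 0, 0, -40, -1, 0, 0, 0, -25, -2, 0, 0, 0, 0, 0, 0, 0, 0, 0, 0, 0, 0],
)

```text
time: 3.85
tool_pos: [0.4741, -0.2272, 0.2265]
tool_rot: [-3.141, -0.001, 1.374]
contact_force: [-0.1, 1.2, 0.5]
opening: 0.0007
```

```bash
python3 - <<'E'
from h import *
s,_,_=save('wrist','w1.png');print(s['tool_pos'])
E
```

```text
[ 0.47408103 -0.22717345  0.22649291]
```

View pics/w1.png

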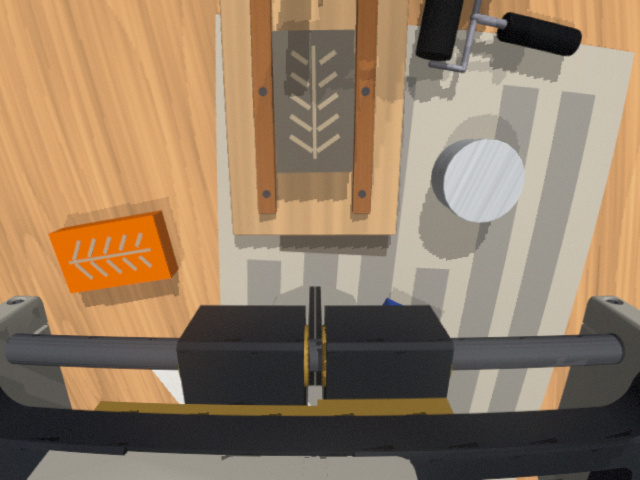

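The wrist picture shows the block's near edge from (275,172) to (355,171), the rail ends at row 213 and the jig end from (234,234) to (396,234). The fingertips are at about (315,290), centred between the rails, and the tin is well to the side.

```bash
python3 - <<'E'
from h import *
z=np.load('pics/w1.npz');T=z['T'];th=-.197;Q=np.array([[np.cos(th),-np.sin(th)],[np.sin(th),np.cos(th)]]);t=np.array([.5077,-.06])
f=lambda p,h:(((plane('wrist',p,h,T)[:,:2]-t)@Q)*1e3).round(1).tolist()
print('block rear',f([(275,172),(355,171),(272,31),(355,31)],.043))
print('rails',f([(276,213),(354,213),(270,31),(358,31)],.026),'jig',f([(234,234),(396,234)],.018))
print('tcp',((observe()['tool_pos'][:2]-t)@Q)*1e3)
E
```

```text
block rear [[-37.7, -131.6], [36.1, -130.6], [-37.3, -12.3], [32.9, -12.2]]
rails [[-39.7, -174.3], [38.2, -174.2], [-40.9, -8.4], [37.2, -8.3]] jig [[-85.1, -198.6], [83.6, -198.4]]
tcp [  -0.20489261 -169.98831107]
```

Call:
jog_arm(
  rows=[0, 0, -0.5, 40, 0, 0, 0, -0.5, 40, 0, 0, 0, 0, 40, 0, 0, 0, 0, 40, 0, 0, 0, 0, 20, 0, 0, 0, 0, 14, 0, 0, 0, 0, 0, 0, 0, 10, 0, 0, 0, 0, 10, 0, 0, 0, 0, 5, 0, 0, 0, 0, 3, 0, 0, 0, 0, 3, 0, 0, 0, 0, 3, 0, 0, 0, 0, 0, 0, 0, 0],
)

```text
time: 5.3
tool_pos: [0.4798, -0.1941, 0.0328]
tool_rot: [3.141, -0.0, 1.374]
contact_force: [0.4, -0.0, 0.7]
opening: 0.0004
```

Call:
jog_arm(
  rows=[0, 3, 0, 0, 0, 0, 3, 0, 0, 0, 0, 3, 0, 0, 0, 0, 3, 0, 0, 0, 0, 3, 0, 0, 0, 0, 3, 0, 0, 0, 0, 3, 0, 0, 0, 0, 3, 0, 0, 0, 0, 3, 0, 0, 0, 0, 3, 0, 0, 0, 0, 3, 0, 0, 0, 0, 3, 0, 0, 0, 0, 3, 0, 0, 0, 0, 3, 0, 0, 0],
)

```text
time: 6.7
tool_pos: [0.4879, -0.1528, 0.0327]
tool_rot: [3.142, -0.0, 1.374]
contact_force: [-0.3, -1.1, 1.3]
opening: 0.0003
```

Call:
jog_arm(
  rows=[0, 2, 0, 0, 0, 0, 2, 0, 0, 0, 0, 2, 0, 0, 0, 0, 2, 0, 0, 0, 0, 2, 0, 0, 0, 0, 1, 0, 0, 0, 0, 1, 0, 0, 0, 0, 0, 0, 0, 0],
)

```text
time: 7.5
tool_pos: [0.4902, -0.141, 0.0326]
tool_rot: [-3.141, -0.0, 1.374]
contact_force: [-0.6, -0.6, 0.1]
opening: 0.0007
```

Call:
jog_arm(
  rows=[0, 1, 0, 0, 0, 0, 1, 0, 0, 0, 0, 1, 0, 0, 0, 0, 0, 0, 0, 0],
)

```text
time: 7.9
tool_pos: [0.4908, -0.1381, 0.0326]
tool_rot: [-3.141, -0.0, 1.374]
contact_force: [0.8, 1.0, -0.2]
opening: 0.0004
```

Call:
jog_arm(
  rows=[0, 1, 0, 0, 0, 0, 1, 0, 0, 0, 0, 0, 0, 0, 0],
)

```text
time: 8.2
tool_pos: [0.4911, -0.1371, 0.0327]
tool_rot: [3.141, 0.001, 1.375]
contact_force: [-1.2, -5.0, -0.0]
opening: 0.0
```

Call:
jog_arm(
  rows=[0, 1, 0, 0, 0, 0, 0, 0, 0, 0],
)

```text
time: 8.4
tool_pos: [0.4912, -0.137, 0.0329]
tool_rot: [3.141, 0.002, 1.375]
contact_force: [-2.3, -9.4, 0.6]
opening: 0.0004
```

The force rose from about 1 N to 9 N with no further travel, at the spot the plan gives for home. I'll back off, rise and check.

Call:
jog_arm(
  rows=[0, -4, 0, 0, 0, 0, -10, 0, 0, 0, 0, -15, 0, 0, 0, 0, 0, 0, -40, 0, 0, 0, 0, -40, 0, 0, 0, 0, -40, 0, 0, 0, 0, -40, 0, 0, 0, 0, -34, 0, 0, 0, 0, 0, 0],
)

```text
time: 9.3
tool_pos: [0.4877, -0.1657, 0.2317]
tool_rot: [3.132, 0.002, 1.374]
contact_force: [0.8, -0.4, 0.3]
opening: 0.0003
```

```bash
python3 - <<'E'
from h import *
s,_,_=save('wrist','w2.png');print(s['tool_pos'])
E
```

```text
[ 0.48769914 -0.16574281  0.23171879]
```

View pics/w2.png

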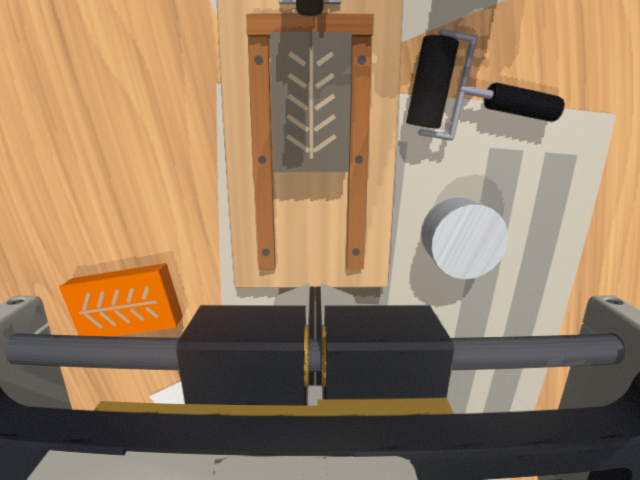

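The block touches the stop bar (row 33) and lies square between the rails. Its near edge is at row 171, and the roller, tin and clamp foot (310,5) are undisturbed. Next, over to behind the handle.

Call:
jog_arm(
  rows=[0, 40, -1, 0, 0, 0, 40, 0, 0, 0, 0, 40, 0, 0, 0, 0, 40, 0, 0, 0, 0, 40, 0, 0, 0, 0, 40, 0, 0, 0, 0, 40, 0, 0, 0, 0, 22, 0, 0, 0, 0, 0, 0, 0, 0, 0, 0, 0, 0, 0],
)

```text
time: 10.35
tool_pos: [0.5432, 0.132, 0.2253]
tool_rot: [-3.139, 0.001, 1.375]
contact_force: [0.1, -0.9, -0.1]
opening: 0.0002
```

```bash
python3 - <<'E'
from h import *
print(observe()['tool_pos'])
z,_,D=save('side','s2.png')
im=cv2.imread('pics/s2.png')[140:300,240:440];cv2.imwrite('pics/s2c.png',cv2.resize(im,None,fx=3.5,fy=3.5))
E
```

```text
[0.54323093 0.13203684 0.22529217]
```

View pics/s2c.png

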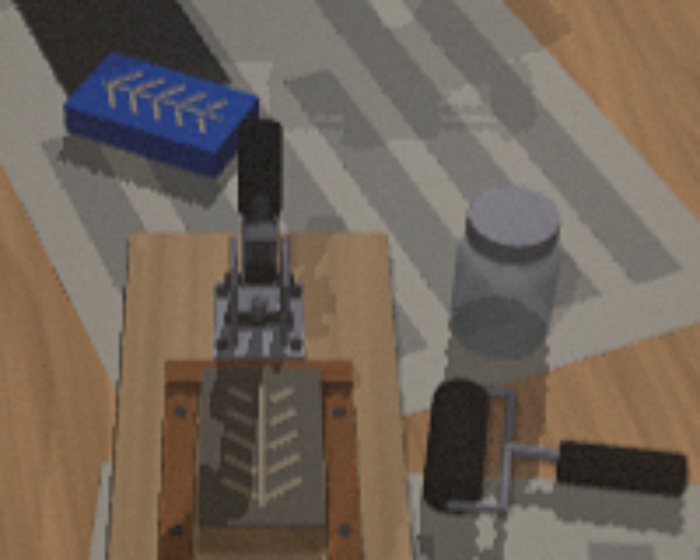

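The side crop shows the block seated on the stop bar, the handle still open (grip at (260,165)) and the jar at (508,270), clear. Descending behind the handle and pushing.

Call:
jog_arm(
  rows=[0, 0, 1, 35, 0, 0, 0, 0, 35, 0, 0, 0, 0, 25, 0, 0, 0, 0, 12, 0, 0, 0, 0, 0, 0, 0, 10, 0, 0, 0, 0, 10, 0, 0, 0, 0, 5, 0, 0, 0, 0, 5, 0, 0, 0, 0, 4, 0, 0, 0, 0, 4, 0, 0, 0, 0, 4, 0, 0, 0, 0, 4, 0, 0, 0],
)

```text
time: 11.7
tool_pos: [0.5538, 0.1777, 0.1197]
tool_rot: [-3.141, -0.0, 1.374]
contact_force: [0.4, 0.4, -0.0]
opening: 0.0005
```

I got the sign wrong: tool +x is jig +y, so the tool moved away from the handle. It touched nothing. Reversing.

Call:
jog_arm(
  rows=[0, -20, 0, 0, 0, 0, -20, 0, 0, 0, 0, -15, 0, 0, 0, 0, -10, 0, 0, 0, 0, -5, 0, 0, 0, 0, -4, 0, 0, 0, 0, -4, 0, 0, 0, 0, -4, 0, 0, 0, 0, -4, 0, 0, 0],
)

```text
time: 12.6
tool_pos: [0.5373, 0.0936, 0.1201]
tool_rot: [3.14, -0.001, 1.375]
contact_force: [0.1, 2.4, 2.4]
opening: 0.0006
```

Call:
jog_arm(
  rows=[0, -4, 0, 0, 0, 0, -4, 0, 0, 0, 0, -4, 0, 0, 0],
)

```text
time: 12.9
tool_pos: [0.5343, 0.0809, 0.1195]
tool_rot: [-3.141, 0.0, 1.374]
contact_force: [0.1, 1.2, 1.3]
opening: 0.0003
```

Call:
jog_arm(
  rows=[0, -4, 0, 0, 0, 0, -4, 0, 0, 0, 0, -4, 0, 0, 0, 0, -4, 0, 0, 0, 0, -4, 0, 0, 0, 0, -4, 0, 0, 0],
)

```text
time: 13.5
tool_pos: [0.5297, 0.0574, 0.1196]
tool_rot: [-3.141, 0.0, 1.374]
contact_force: [-0.3, 0.2, 0.5]
opening: 0.0005
```

Call:
jog_arm(
  rows=[0, -4, 0, 0, 0, 0, -4, 0, 0, 0, 0, -4, 0, 0, 0, 0, -4, 0, 0, 0, 0, -4, 0, 0, 0, 0, 0, 0, 0, 0, 0, 0, 0, 0, 0],
)

```text
time: 14.2
tool_pos: [0.526, 0.0381, 0.1197]
tool_rot: [-3.142, -0.0, 1.374]
contact_force: [-0.1, 0.5, -0.4]
opening: 0.0007
```

The force has fallen away past upright, so the handle has probably snapped over. Retreating to look.

Call:
jog_arm(
  rows=[0, 20, 0, 0, 0, 0, 30, 0, 0, 0, 0, 40, 0, 0, 0, 0, 20, 0, -30, 0, 0, 0, 0, -40, 0, 0, 0, 0, -40, 0, 0, 0, 0, 0, 0],
)

```text
time: 14.9
tool_pos: [0.5501, 0.1471, 0.2356]
tool_rot: [3.131, -0.004, 1.375]
contact_force: [1.5, -0.2, 0.7]
opening: 0.0003
```

```bash
python3 - <<'E'
from h import *
save('side','s3.png');save('scene','c3.png')
a=cv2.imread('pics/s3.png')[150:350,255:455];b=cv2.imread('pics/c3.png')[190:330,215:435]
M=np.zeros((500,800,3),np.uint8);M[:400,:400]=cv2.resize(a,(400,400));M[:255,400:800]=cv2.resize(b,(400,255));cv2.imwrite('pics/m3.png',M)
# handle-end / block checks
th=-.2;Q=np.array([[np.cos(th),-np.sin(th)],[np.sin(th),np.cos(th)]]);t=np.array([.507,-.06])
D=np.load('pics/s3.npz')['D'];T=ext('side')
v,u=np.mgrid[150:350,255:400];p=np.c_[u.ravel(),v.ravel()];P=deep('side',p,D,T);J=np.c_[(P[:,:2]-t)@Q,P[:,2]]
k=(abs(J[:,0])<.02)&(J[:,1]>0)&(J[:,1]<.2)&(J[:,2]>.1)
print('above z .1: n',k.sum(),'y,z range',J[k][:,1:].min(0),J[k][:,1:].max(0),'highest',J[k][J[k][:,2].argmax()])
E
```

```text
above z .1: n 168 y,z range [0.05335003 0.10041328] [0.07800638 0.14647396] highest [-0.00478539  0.06078778  0.14647396]
```

View pics/m3.png

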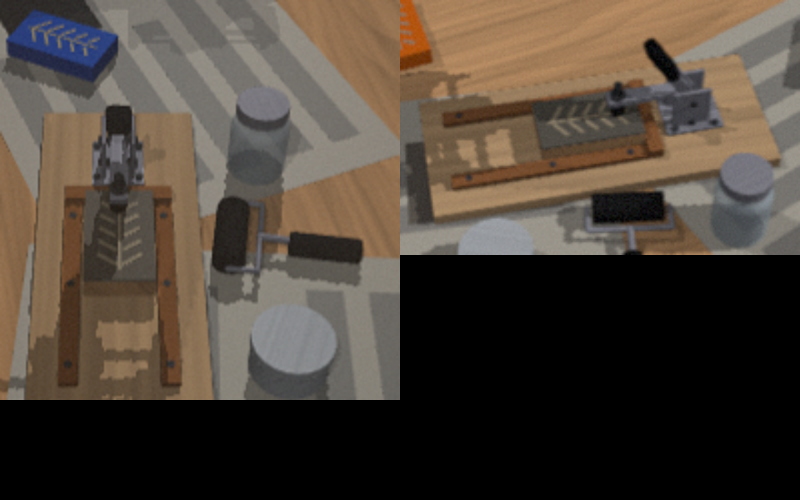

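The handle leans towards the block: its end measures y 61, z 146 mm against 59, 144 when locked. The arm lies level, with the foot on the block at (617,105) in the montage. The block is on the stop, and the jar, tin and roller are in place. Handing in.

```bash
python3 -c "
from cell import *
print(hand_in())"
```

```text
the job is handed in; nothing more can be done
None
```

The block is home against the end stop, the toggle clamp is locked with its rubber foot on the block, and the job is handed in. The arm finished at about 15 s of the 45 s allowed.

- **Block:** I pushed it about 60 mm along the guides with closed fingertips. At the stop the force rose from about 1 N to 9 N with no further travel. A wrist picture then showed it square and touching the stop, with the clamp still open.
- **Clamp:** I pushed the handle level from behind at about z 120 mm, and the force fell to nothing once it passed upright. The depth picture put the handle's end at y 61, z 146 mm in the jig, against 59 and 144 for locked. The arm lies level with the foot on the block.
- **Bystanders:** the jar, tin and roller look unmoved in the pictures.
- **Wrong move:** my first push at the handle went the wrong way and moved the tool about 46 mm away from it through free air. It touched nothing, and I reversed it.
- **Not checked directly:** I could not measure the foot's force on the block; the pictures only show it resting there. The two fixed cameras differed by about 3 mm on the jig's position. The wrist view agreed with the adopted pose to about 2 mm.

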